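# Click a dye cartridge into the feed coupler

## Robot

A 6-joint arm with a two-finger parallel gripper is mounted at the origin on the work surface. World frame = base frame: x ahead of the robot, y to its left, z up, the work surface at z = 0. Lengths are in mm, angles in degrees, forces in N, time in s.
With the tool pointing down it reaches from about 350 to 850 mm from the base axis. Payload 8.1 kg.
Tool frame: the origin (TCP) lies between the finger pads; the fingertips stand r.nose_length ahead of it and the grasp point (between the pads) lies 3 mm ahead of it (r.nose_length is the distance from the TCP to the fingertips, in mm); x points along the fingers, y is the direction in which the jaws open and shut, and the axes are right-handed (so a half turn about x gives the same grasp; the last joint's range is limited). The gripper opens to 85 mm and grips with 20 to 120 N. Pads are 22 mm wide; open, the fingers measure 114 mm over their backs; the gripper's body (76 mm by 85 mm) begins 54 mm behind the grasp point. The pads swing forward as they close: fully open they stand 13 mm farther back than shut.
Start: joints at [-76.513, 7.471, 85.268, -0, 87.261, -4.893], TCP at [189.216, -569.388, 253.292] pointing down, gripper open.
Joint ranges: [-169.43, 169.43], [-51.17, 129.36], [1.28, 143.12], [-76.62, 256.62], [0, 156.53], [-152.29, 152.29]. Speed limits (degrees/s): [136.94, 136.94, 159.86, 180, 180, 180].

## Interface

Orientations are given as [roll, pitch, yaw] about the fixed x, y, z axes, in that order (R = Rz(yaw) Ry(pitch) Rx(roll)).
In Python, from bench import sense, optics, order, r gives the robot as it stands.
- The arm moves only by the tool carry_out, never from a script. Its argument "commands" is one flat list of numbers, 7 for each row, row after row: the shift along the tool's x, y, z in m, then the turn, a rotation vector about the tool's x, y, z in degrees, then the closure, from -1 (fully open) to 1 (shut), so that 0 is half open. A call has 1 to 12 rows; each row is the pose to reach, as a shift and turn from the pose measured when the call began, along the tool's axes at that moment; what a row does not reach only later rows make up. A row lasts 1/8 s, in which the tool goes at most 62.5 mm and 10.7 degrees, less where a joint would pass 70% of its speed; a pose out of reach is approached as far as the arm can. A call with a gripper value outside its range is refused whole. The fingers move at their own pace and stop on an object; "grip_force" is the grip in N (left out, the last holds). Time passes only in rows, so rows that repeat a pose let the fingers close. It gives the time, the measured TCP pose, the force and the opening at its end, in the units of the state.
- sense(): the state, without advancing time (a new reading comes with each control period).
- optics.snapshot(name): name is "side" or "top"; returns (picture, depth): 384x512x3 uint8, red, green, blue; 384x512 float32, mm along the optical axis (not along the pixel's ray), 0 where there is no reading.
- optics.calibration(name): a dict with "mtx" (3x3 intrinsics, pixels), "k1" (the pictures are not rectified: a ray, as slopes to the right and down, at radius r is drawn at 1 + k1 r^2 times it, then the intrinsics apply), "extrinsics" (4x4, takes a point from camera to world coordinates). Camera axes: x right, y up, looking along -z (the intrinsics and any distortion apply to the point x, -y, -z); pixel columns grow to the right and rows downward; lengths in mm; the calibration is good to about 2 mm. A picture is of the moment at which its call begins. calibration takes no time and is no camera call.
- order.hand_in(): hands the job in, once; it reports no verdict.
The state is a dict: "time": time; "joint_pos": joint angles; "qd": joint speeds; "joint_efforts": joint torques, N m; "tool_pos": TCP position; "tcp_rot": TCP orientation; "ft_force": force on the tool from outside, world axes, zero at the start; "wrist_torque": the same for the moment, N m; "finger_gap": finger opening in mm.
Only numpy, scipy, OpenCV 4.12 (cv2) and the standard library are available. Lean on these libraries where they do the work, as an engineer would, in place of code of your own. Each camera call takes 0.05 s, during which the arm holds its last target. There are 200 camera calls.

## Task

Connect the blue dye cartridge to the feed station. First pull the coupler's steel sleeve down until it catches and stays down by itself, and let go of it; then seat the cartridge's brass plug upright in the coupler, pressing gently, until the sleeve springs fully back up around it, and let go. Leave everything else where it is.

Things in the scene. Friction and masses are not known exactly. Their poses are not given: they have to be found in the camera images.
- station: (sizes in mm) feed station: grey block 130 x 130 x 45 high fixed to the table, origin under its centre, the upright coupler on its centre. In the bore a sprung poppet works the sleeve's catch. A plug pushed in (sleeve on its catch) meets it with the shoulder about 7 above the rim; pressed on against 3 to 9 N it frees the catch about 1 above the rim and the sleeve springs up and locks the plug
- coupler (a point): (sizes in mm) point on the coupler's axis 112 over the table, z up. The coupler is height-adjustable: the rim of its fixed brass tube lies anywhere from 9 below to 9 above this point (not measured: feel or see it). Bore 22 in diameter, funnel to 27 over its top 3.5; tube 32 outside. With the sleeve up, pawls in the bore 12 below the rim let no plug enter
- sleeve (a joint): (sizes in mm) how far the ribbed steel sleeve around the tube is pulled down, in m: 0 = up, 0.010 = lower stop. Sleeve: 44 outer diameter, 35 high, free all round; when up, its top is 1 below the rim. Grasp it from above, a finger on either side. A spring pushes it up with 5 N at 0, 10 N at 0.010. Pulled to the stop (beyond 0.009), a catch holds it at about 0.0085
- blue_mid (a point): (sizes in mm) centre of the blue cartridge's cylindrical body, half-way up it: body 36 in diameter, 60 high, with a white band near its top; z up along its axis. From its flat underside (the shoulder, 30 below this point) a brass plug 20 in diameter and 36 long points down, with a groove around it and a small chamfer at its tip (tip 66 below this point). It weighs about 160 g
- blue_shoulder (a point): (sizes in mm) centre of the flat underside of the blue cartridge's body, on its axis, where the plug begins; seated and locked, it rests about 1 above the tube's rim
- rack: (sizes in mm) plywood rack, 75 x 240 x 42 high, fixed to the table; origin at the centre of its underside, its long side along its own y. Three holes 24 in diameter at y = -80, 0 and 80: each holds one cartridge upright, plug down, its shoulder on the rack's top. Take a cartridge with the fingers closing across the rack (along its x), where there is free room
- red_mid (a point): (sizes in mm) centre of the body of the red cartridge, same shape as the blue one; to be left in the rack
- yellow_mid (a point): (sizes in mm) centre of the body of the yellow cartridge, same shape; to be left in the rack
- print_block: (sizes in mm) carved wooden printing block 120 x 80 x 45 high lying on the table; origin under its centre; bystander
- border_block: (sizes in mm) carved wooden printing block 150 x 50 x 50 high; origin under its centre; bystander
- dye_jar: (sizes in mm) brown dye jar 72 in diameter, 90 high; origin under its centre; bystander
- mix_cup: (sizes in mm) white mixing cup 72 in diameter, 85 high; origin under its centre; bystander
- brush: brush about 200 mm long lying on the table, its length along its own x; bystander
Things that resemble listed ones, but are neither listed nor needed, are in the scene too. What is meant by the part that bears blue_mid is not pink, and is the smaller of those in its own colour.

How it is judged (in metres and radians):
On the way, in this order (a step that is already met when the one before it is completed fails the run):
1. the sleeve has been pulled down, let go, and stays down on its catch (value of joint sleeve above 0.006 m and contact force between the fingers and station below 0.1 N), for 0.2 s.
2. the blue plug is in the bore while the sleeve is still down (value of joint sleeve above 0.006 m and z of blue_shoulder in the frame of coupler below 0.018 m and horizontal distance between blue_shoulder and coupler below 0.004 m).
At the end, for the whole second after the job is handed in: the sleeve is fully up again (within 1.5 mm) with the blue cartridge locked in the coupler: shoulder at most 12.5 mm above the point coupler (a plug that is not locked stands at least 15 mm above it or keeps the sleeve down), axis within 3 mm, tilt under 0.1 rad, released and at rest (value of joint sleeve below 0.0015 m and z of blue_shoulder in the frame of coupler below 0.0125 m and horizontal distance between blue_shoulder and coupler below 0.003 m and angle between blue_mid's own z axis and vertical below 0.1 rad and linear speed of blue below 0.02 m/s); the robot touches nothing.
It fails at once if the blue cartridge pressed on the feed station (its coupler included) with more than 35 N (contact force between blue and station above 35 N).
It fails at once if another cartridge disturbed (moved more than 15 mm) (distance of any of red_mid, yellow_mid from where it was at the start of the episode above 0.015 m).
It fails at once if a bystander pushed (moved more than 30 mm) (distance of any of print_block, border_block, dye_jar, mix_cup, brush from where it was at the start of the episode above 0.03 m).
It also fails if it takes over 64 s, if anything falls off the work surface, if the arm or the gripper's body presses on something with over 40 N, if the wrist force passes 120 N, or if a joint passes its speed limit or range.

## Working session

There is one attempt and no reset: what is moved stays moved. The work goes in short steps, Python scripts to look and compute and a tool call to move; the robot and the scene stay as the last step left them, time stands still between calls to the robot, and variables do not carry over. Pictures are saved under pics/ and viewed, about 8 in all and at most 12, crops included, and the job is handed in when it is done.

Besides the shell and the picture viewer there is one more tool, called after "Emit:" as name(argument=value, ...) on one line, values as JSON. carry_out: Moves the arm, as the interface text tells. Its arguments: {"type":"object","properties":{"commands":{"type":"array","items":{"type":"number"}},"grip_force":{"type":"number"}},"required":["commands"]}

```bash
ls; mkdir -p pics
cat > h.py <<'E'
import numpy as np, cv2
from bench import sense, optics, order, r
from scipy.spatial.transform import Rotation as R
def snap(n,f=None):
    p,d=optics.snapshot(n)
    if f: cv2.imwrite('pics/'+f,p[:,:,::-1])
    return p,d
def cloud(n,d):
    c=optics.calibration(n);K=np.array(c['mtx']);E=np.array(c['extrinsics'])
    h,w=d.shape;u,v=np.meshgrid(np.arange(w),np.arange(h))
    pts=np.stack([u,v],-1).reshape(-1,1,2).astype(float)
    s=cv2.undistortPoints(pts,K,np.array([c['k1'],0,0,0,0.])).reshape(h,w,2)
    P=np.stack([s[...,0]*d,-s[...,1]*d,-d],-1)
    W=P@E[:3,:3].T+E[:3,3]; W[d==0]=np.nan
    return W
def tool():
    s=sense();return np.array(s['tool_pos']),R.from_euler('xyz',s['tcp_rot'],degrees=True)
E
python3 - <<'E'
from h import *
for n in('top','side'):
    p,d=snap(n); np.savez('pics/'+n+'0.npz',p=p,d=d); cv2.imwrite('pics/%s0.png'%n,cv2.resize(p[:,:,::-1],(768,576)))
    print(np.array(optics.calibration(n)['extrinsics']).round(2),optics.calibration(n)['mtx'])
print(sense(),r.nose_length)
E
```

```text
pics
[[ 4.00000e-02  9.70000e-01 -2.30000e-01  2.55710e+02]
 [-1.00000e+00  4.00000e-02 -1.00000e-02 -4.31000e+00]
 [ 0.00000e+00  2.30000e-01  9.70000e-01  1.47405e+03]
 [ 0.00000e+00  0.00000e+00  0.00000e+00  1.00000e+00]] [[400.22578696   0.         251.70459864]
 [  0.         400.22578696 187.6031752 ]
 [  0.           0.           1.        ]]
[[-6.9000e-01  4.1000e-01 -6.0000e-01 -1.2887e+02]
 [-7.3000e-01 -3.8000e-01  5.7000e-01  6.8844e+02]
 [ 0.0000e+00  8.3000e-01  5.6000e-01  7.6592e+02]
 [ 0.0000e+00  0.0000e+00  0.0000e+00  1.0000e+00]] [[392.1730567    0.         258.05655337]
 [  0.         392.1730567  196.70218841]
 [  0.           0.           1.        ]]
{'time': 0.1, 'joint_pos': array([-7.65101325e+01,  7.51157560e+00,  8.53243301e+01,  2.58951382e-03,
        8.72618838e+01, -4.89345981e+00]), 'qd': array([-0.05197836, -0.11531018, -0.21962694, -0.06279598,  0.021601  ,
       -0.01286571]), 'joint_efforts': array([ 7.10340155e-04, -5.70955753e+01, -5.01940119e+01, -2.15183236e-04,
        8.21196445e-03,  8.98583608e-07]), 'tool_pos': array([ 189.14618368, -568.91351426,  252.32865331]), 'tcp_rot': array([-96.40846998,  89.90217633, 101.97473139]), 'ft_force': array([-0.05279356, -1.07560794,  0.17453643]), 'wrist_torque': array([-0.03484891,  0.00605502, -0.01037542]), 'finger_gap': 85.29850956192809} 22.0
```

View pics/top0.png

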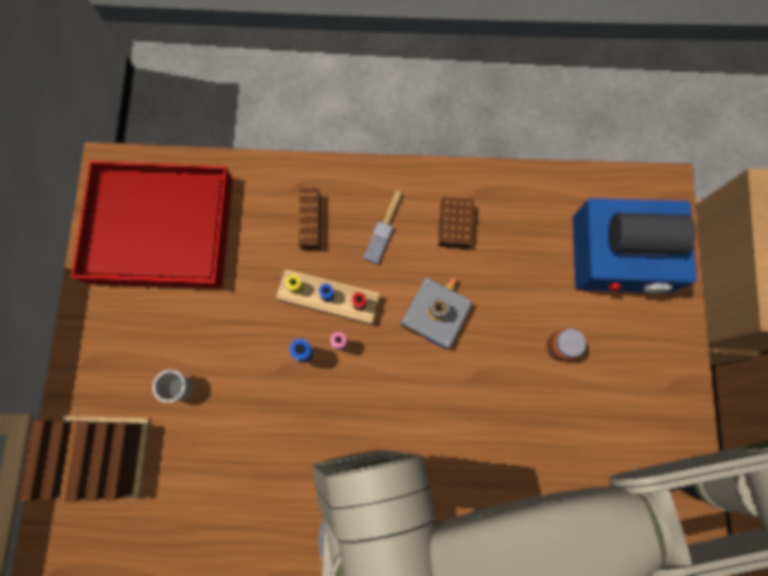

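View pics/side0.png

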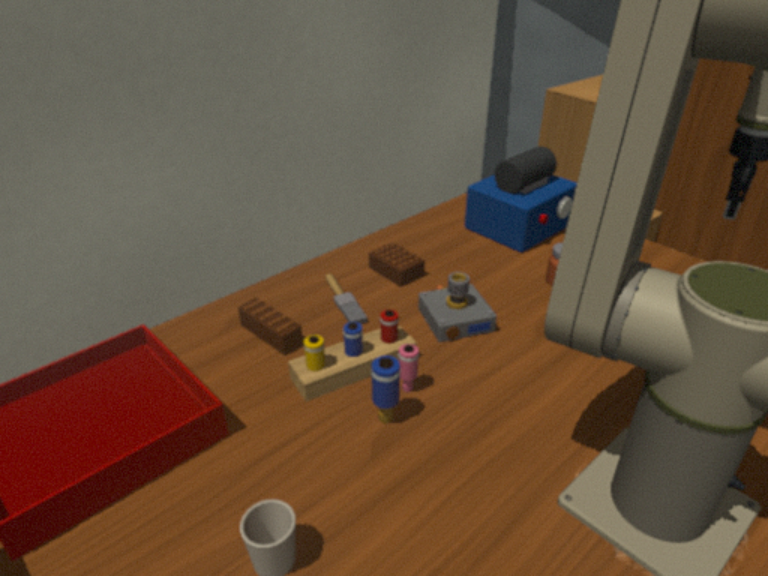

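The small blue cartridge is in the rack's middle hole (326,291 in the top view). A larger blue one stands outside the rack at (300,350). The coupler is at (438,307), with free room around it. Next I measure from the point clouds.

Run:
```python
from h import *
for n,boxes in (('top',dict(st=(265,180,318,235),rk=(180,175,258,218),blue=(208,184,228,204),red=(229,190,250,210),yel=(184,178,206,200))),('side',dict(st=(275,178,335,230),rk=(190,200,285,268),blue=(226,212,244,240),red=(250,204,268,232),yel=(200,220,220,250)))):
    z=np.load('pics/%s0.npz'%n);p,d=z['p'].astype(int),z['d'];W=cloud(n,d)
    hsv=cv2.cvtColor(z['p'],cv2.COLOR_RGB2HSV)
    for k,(a,b,c,e) in boxes.items():
        w=W[b:e,a:c].reshape(-1,3);H=hsv[b:e,a:c].reshape(-1,3)
        if k in('st','rk'):
            t=42 if k=='rk' else 45
            q=w[np.abs(w[:,2]-t)<8].astype(np.float32)
            print(n,k,cv2.minAreaRect(q[:,:2]),'z',np.median(q[:,2]))
            if k=='st':
                c0=cv2.minAreaRect(q[:,:2])[0]
                g=w[(w[:,2]>58)&(np.hypot(*(w[:,:2]-c0).T)<45)]
                print(' coupler',len(g),g.min(0).round(1),g.max(0).round(1),np.median(g,0).round(1))
                print(np.histogram(g[:,2],bins=range(60,132,4)))
                hi=g[g[:,2]>100]; print(' hi',hi.min(0),hi.max(0),hi.mean(0), cv2.minEnclosingCircle(hi[:,:2].astype(np.float32)))
        else:
            g=w[w[:,2]>60]; 
            print(n,k,len(g),g.min(0).round(1),g.max(0).round(1),'top',np.median(g[g[:,2]>92],0).round(1), cv2.minEnclosingCircle(g[g[:,2]>92][:,:2].astype(np.float32)))
p=np.load('pics/side0.npz')['p'][165:235,190:340,::-1]; q=np.load('pics/top0.npz')['p'][165:235,180:330,::-1]
cv2.imwrite('pics/crop0.png',cv2.resize(np.vstack([p,q]),None,fx=4,fy=4,interpolation=cv2.INTER_CUBIC))
```

```text
Traceback (most recent call last):
cv2.error: OpenCV(4.12.0) /io/opencv/modules/imgproc/src/convhull.cpp:143: error: (-215:Assertion failed) total >= 0 && (depth == CV_32F || depth == CV_32S) in function 'convexHull'
```

```bash
cat > m.py <<'E'
from h import *
A=lambda x:np.ascontiguousarray(x[:,:2],dtype=np.float32)
for n,boxes in (('top',dict(st=(265,180,318,235),rk=(180,175,258,218),blue=(208,184,228,204),red=(229,190,250,210),yel=(184,178,206,200))),('side',dict(st=(275,178,335,230),rk=(190,200,285,268),blue=(226,212,244,240),red=(250,204,268,232),yel=(200,220,220,250)))):
    z=np.load('pics/%s0.npz'%n);d=z['d'];W=cloud(n,d)
    print(n,'table',W[250,200])
    for k,(a,b,c,e) in boxes.items():
        w=W[b:e,a:c].reshape(-1,3);w=w[np.isfinite(w[:,0])]
        if k in('st','rk'):
            t=42 if k=='rk' else 45
            q=w[np.abs(w[:,2]-t)<8]
            print(n,k,len(q),np.histogram(w[:,2],bins=range(-10,140,10))[0])
            if len(q)<5: continue
            rc=cv2.minAreaRect(A(q));print(rc,'z',np.median(q[:,2]))
            if k=='st':
                g=w[(w[:,2]>58)&(np.hypot(*(w[:,:2]-rc[0]).T)<45)]
                print(' coupler',len(g),g.min(0).round(1),g.max(0).round(1))
                print(np.histogram(g[:,2],bins=range(60,132,4))[0])
                hi=g[g[:,2]>100]; print(' hi',hi.mean(0), cv2.minEnclosingCircle(A(hi)))
        else:
            g=w[w[:,2]>92]
            print(n,k,len(g), len(g) and (g.min(0).round(1),g.max(0).round(1), cv2.minEnclosingCircle(A(g))))
p=np.load('pics/side0.npz')['p'][165:235,190:340,::-1]; q=np.load('pics/top0.npz')['p'][165:235,180:330,::-1]
cv2.imwrite('pics/crop0.png',cv2.resize(np.vstack([p,q]),None,fx=4,fy=4,interpolation=cv2.INTER_CUBIC))
E
python3 m.py
```

```text
top table [361.7966677  188.12350136  -1.78659711]
top st 1099 [788 757  16  28 132 968  65   4  12  13  19  50  49   0]
((536.6567993164062, -142.1833038330078), (129.5959930419922, 166.0919189453125), 64.15715789794922) z 44.700833010652104
 coupler 149 [ 500.6 -157.1   58.3] [ 546.1 -114.2  119.3]
[ 4  0  1  4  7  5  6  6  7  8 15 19 40 23  2  0  0]
 hi [ 523.14937067 -135.39224366  109.16140868] ((523.6648559570312, -135.82691955566406), 22.509437561035156)
top rk 1006 [1037  894   31   31  334  691   19   15   21   13   81  171    6    0]
((553.8084716796875, 130.08969116210938), (240.19496154785156, 76.3829574584961), 77.55619812011719) z 41.494339088017455
top blue 84 (array([535.6, 114.1,  92.1]), array([570.4, 146.6, 112.4]), ((553.1049194335938, 129.36444091796875), 18.39358901977539))
top red 84 (array([518.7,  36.1,  92.4]), array([554. ,  68.3, 112. ]), ((536.1578369140625, 51.875301361083984), 18.10316276550293))
top yel 88 (array([552.9, 190.3,  92.2]), array([586.8, 224.7, 112. ]), ((570.3663330078125, 208.00234985351562), 17.893190383911133))
side table [571.35191121
[... 366 characters left out ...]
133.64025306  108.46414401] ((525.1593627929688, -136.44833374023438), 24.283458709716797)
side rk 1266 [1006 1835  385  230  255 1098  193  181  194  185  271  315   58  162]
((554.845703125, 92.58612060546875), (312.5941162109375, 240.58262634277344), 62.09486389160156) z 42.30299417189502
side blue 112 (array([535.6, 112.5,  92.4]), array([574. , 147. , 109.6]), ((555.3929443359375, 128.75865173339844), 19.750247955322266))
side red 102 (array([455. ,  33.2,  92.2]), array([555.1, 101.7, 108.5]), ((504.35595703125, 72.02141571044922), 57.582298278808594))
side yel 127 (array([552.6, 190.4,  92. ]), array([590.1, 225.8, 108. ]), ((571.1509399414062, 206.9524383544922), 19.551992416381836))
```

View pics/crop0.png

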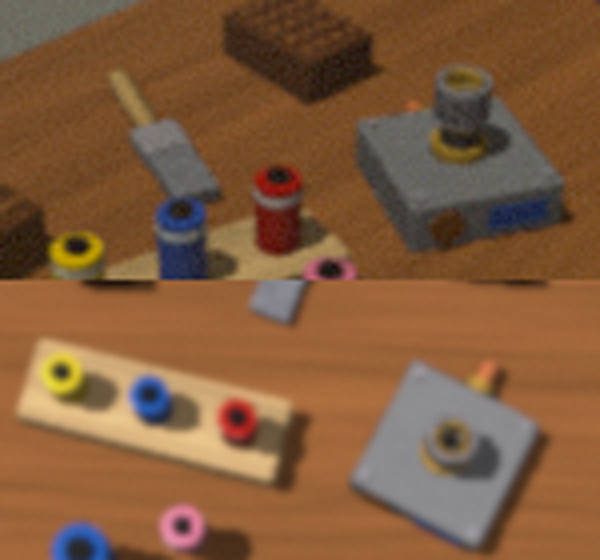

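```bash
cat >> h.py <<'E'
def go(xyz,yaw):
    """shift (m) and rotvec (deg) in tool axes to reach xyz, tool x down, tool y at yaw deg"""
    p,Q=tool(); out=[]
    for a in(yaw,yaw+180):
        y=np.array([np.cos(np.radians(a)),np.sin(np.radians(a)),0]);x=np.array([0,0,-1.])
        T=R.from_matrix(np.stack([x,y,np.cross(x,y)],1))
        out.append((Q.inv()*T).as_rotvec(degrees=True))
    rv=min(out,key=np.linalg.norm)
    print('shift m',(Q.inv().apply(np.array(xyz)-p)/1000).round(4),'turn',rv.round(2),'alt',max(out,key=np.linalg.norm).round(1))
def st():
    s=sense();p,Q=tool()
    print('t',round(s['time'],2),'p',p.round(2),'gap',round(s['finger_gap'],1),'F',s['ft_force'].round(2),'M',s['wrist_torque'].round(2),'q',s['joint_pos'].round(1));print('tool axes in world (cols)\n',Q.as_matrix().round(3))
E
python3 - <<'E'
from h import *
st(); go([523.3,-135.6,200],-12.4)
W=cloud('top',np.load('pics/top0.npz')['d']).reshape(-1,3)
W2=cloud('side',np.load('pics/side0.npz')['d']).reshape(-1,3)
for w in(W,W2):
    rr=np.hypot(w[:,0]-523.3,w[:,1]+135.6)
    for a,b in((0,9),(12,15),(15,21)):
        q=w[(rr>a)&(rr<b)&(w[:,2]>50),2];print(a,b,len(q),np.percentile(q,[10,50,75,90]).round(1))
    rr=np.hypot(w[:,0]-553.4,w[:,1]-129.3);q=w[(rr<16)&(w[:,2]>50),2];print('blue top',np.percentile(q,[10,50,75,90]).round(1))
E
```

```text
t 0.1 p [ 189.15 -568.91  252.33] gap 85.3 F [-0.05 -1.08  0.17] M [-0.03  0.01 -0.01] q [-76.5   7.5  85.3   0.   87.3  -4.9]
tool axes in world (cols)
 [[-0.     0.315 -0.949]
 [ 0.002 -0.949 -0.315]
 [-1.    -0.002 -0.   ]]
shift m [ 0.0529 -0.3057 -0.4537] turn [-59.22  -0.06   0.08] alt [1.208e+02 1.000e-01 1.000e-01]
0 9 14 [75.9 80.7 84.9 98.3]
12 15 25 [101.  110.4 112.7 114.2]
15 21 60 [ 56.7 108.2 110.6 112.8]
blue top [ 98.5 102.1 104.9 107.2]Traceback (most recent call last):
  File "<stdin>", line 8, in <module>
    return _quantile_unchecked(
        a, q, axis, out, overwrite_input, method, keepdims, weights)
    return _ureduce(a,
                    func=_quantile_ureduce_func,
    ...<5 lines>...
                    overwrite_input=overwrite_input,
                    method=method)
    r = func(a, **kwargs)
    result = _quantile(arr,
                       quantiles=q,
    ...<2 lines>...
                       out=out,
                       weights=wgt)
    slices_having_nans = np.isnan(arr[-1, ...])
                                  ~~~^^^^^^^^^
IndexError: index -1 is out of bounds for axis 0 with size 0
```

Emit:
carry_out(commands=[0.053,-0.306,-0.454,-59.2,0,0,-1,0.053,-0.306,-0.454,-59.2,0,0,-1,0.053,-0.306,-0.454,-59.2,0,0,-1,0.053,-0.306,-0.454,-59.2,0,0,-1,0.053,-0.306,-0.454,-59.2,0,0,-1,0.053,-0.306,-0.454,-59.2,0,0,-1,0.053,-0.306,-0.454,-59.2,0,0,-1,0.053,-0.306,-0.454,-59.2,0,0,-1,0.053,-0.306,-0.454,-59.2,0,0,-1,0.053,-0.306,-0.454,-59.2,0,0,-1,0.053,-0.306,-0.454,-59.2,0,0,-1,0.053,-0.306,-0.454,-59.2,0,0,-1], grip_force=60)

```text
time: 1.6
tool_pos: [522.9, -136.3, 199.9]
tcp_rot: [-142.9, 89.9, 114.6]
ft_force: [0.2, 0.3, 0.2]
finger_gap: 85.5
```

Run:
```python
from h import *
st(); go([523.3,-135.6,98],-12.4)
```

```text
t 1.6 p [ 522.88 -136.33  199.9 ] gap 85.5 F [0.23 0.29 0.18] M [-0.03  0.03 -0.04] q [-20.1   0.1  98.6   0.1  81.4  -7.6]
tool axes in world (cols)
 [[-0.001  0.976 -0.216]
 [ 0.001 -0.216 -0.976]
 [-1.    -0.001 -0.001]]
shift m [ 0.1019  0.0003 -0.0007] turn [-0.1  -0.07  0.05] alt [1.799e+02 1.000e-01 1.000e-01]
```

Emit:
carry_out(commands=[0.04,0,-0.0007,0,0,0,-1,0.08,0,-0.0007,0,0,0,-1,0.102,0,-0.0007,0,0,0,-1,0.102,0,-0.0007,0,0,0,-1,0.102,0,-0.0007,0,0,0,-1])

```text
time: 2.22
tool_pos: [523.5, -136.4, 99.3]
tcp_rot: [140.6, 89.9, 38.0]
ft_force: [0.4, 0.7, 0.4]
finger_gap: 85.4
```

Run:
```python
from h import *
st()
p,d=snap('top');q=snap('side')[0]
cv2.imwrite('pics/c1.png',cv2.resize(np.hstack([p[165:245,250:340],q[150:230,265:355]])[:,:,::-1],None,fx=4,fy=4,interpolation=cv2.INTER_CUBIC))
```

```text
t 2.23 p [ 523.47 -136.44   99.29] gap 85.4 F [0.37 0.65 0.4 ] M [ 0.02 -0.03 -0.02] q [-2.010e+01  5.800e+00  1.037e+02  1.000e-01  7.040e+01 -7.500e+00]
tool axes in world (cols)
 [[ 0.001  0.976 -0.218]
 [ 0.001 -0.218 -0.976]
 [-1.     0.001 -0.001]]
```

View pics/c1.png

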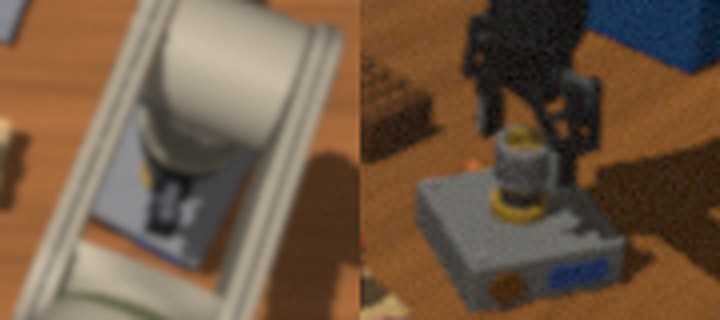

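The picture shows a finger on either side of the sleeve. Closing now.

Emit:
carry_out(commands=[0.001,0,0,0,0,0,1,0.001,0,0,0,0,0,1,0.001,0,0,0,0,0,1,0.001,0,0,0,0,0,1,0.001,0,0,0,0,0,1,0.001,0,0,0,0,0,1])

```text
time: 3.08
tool_pos: [524.6, -136.4, 99.4]
tcp_rot: [102.6, 89.8, 0.0]
ft_force: [1.9, -0.6, 4.6]
finger_gap: 43.3
```

```bash
python3 -c "
from h import *
st()"
```

```text
t 3.08 p [ 524.58 -136.42   99.35] gap 43.3 F [ 1.85 -0.57  4.56] M [-0.1  -0.18  0.03] q [-2.000e+01  5.800e+00  1.037e+02  1.000e-01  7.030e+01 -7.500e+00]
tool axes in world (cols)
 [[ 0.003  0.976 -0.217]
 [ 0.    -0.217 -0.976]
 [-1.     0.003 -0.001]]
```

Emit:
carry_out(commands=[0.003,0,0,0,0,0,1,0.006,0,0,0,0,0,1,0.009,0,0,0,0,0,1,0.011,0,0,0,0,0,1,0.011,0,0,0,0,0,1])

```text
time: 3.7
tool_pos: [524.6, -136.4, 89.7]
tcp_rot: [101.9, 89.8, -0.6]
ft_force: [-6.3, 1.9, 15.9]
finger_gap: 43.2
```

```bash
python3 -c "
from h import *
st()"
```

```text
t 3.7 p [ 524.62 -136.39   89.7 ] gap 43.2 F [-6.34  1.85 15.87] M [0.36 1.06 0.03] q [-2.00e+01  6.60e+00  1.04e+02  1.00e-01  6.92e+01 -7.50e+00]
tool axes in world (cols)
 [[ 0.003  0.976 -0.217]
 [-0.    -0.217 -0.976]
 [-1.     0.003 -0.001]]
```

Emit:
carry_out(commands=[0.001,0,0,0,0,0,1,0.002,0,0,0,0,0,1,0.003,0,0,0,0,0,1,0.003,0,0,0,0,0,1])

```text
time: 4.2
tool_pos: [524.7, -136.5, 89.6]
tcp_rot: [98.6, 89.8, -3.9]
ft_force: [-13.8, 4.9, 30.0]
finger_gap: 43.0
```

```bash
python3 -c "
from h import *
st()"
```

```text
t 4.2 p [ 524.72 -136.47   89.58] gap 43.0 F [-13.83   4.94  30.03] M [ 0.66  2.28 -0.01] q [-20.    6.6 104.    0.   69.2  -7.5]
tool axes in world (cols)
 [[ 0.003  0.976 -0.217]
 [-0.    -0.217 -0.976]
 [-1.     0.003 -0.   ]]
```

At the stop: 30 N and no further travel. I'll ease back and open.

Emit:
carry_out(commands=[-0.001,0,0,0,0,0,1,-0.001,0,0,0,0,0,1,-0.001,0,0,0,0,0,-1,-0.001,0,0,0,0,0,-1,-0.001,0,0,0,0,0,-1,-0.001,0,0,0,0,0,-1,-0.001,0,0,0,0,0,-1,-0.001,0,0,0,0,0,-1])

```text
time: 5.2
tool_pos: [524.7, -136.5, 90.6]
tcp_rot: [98.5, 89.8, -4.0]
ft_force: [-0.3, 0.1, -0.9]
finger_gap: 85.7
```

Emit:
carry_out(commands=[-0.03,0,0,0,0,0,-1,-0.08,0,0,0,0,0,-1,-0.13,0,0,0,0,0,-1,-0.13,0,0,0,0,0,-1,-0.13,0,0,0,0,0,-1])

```text
time: 5.82
tool_pos: [524.3, -136.4, 220.4]
tcp_rot: [98.2, 89.8, -4.3]
ft_force: [0.2, 0.7, 0.5]
finger_gap: 85.4
```

Run:
```python
from h import *
st(); go([553.4,129.4,200],-12.4)
q=snap('side')[0]
cv2.imwrite('pics/c2.png',cv2.resize(q[165:230,270:345,::-1],None,fx=6,fy=6,interpolation=cv2.INTER_CUBIC))
```

```text
t 5.83 p [ 524.31 -136.4   220.37] gap 85.4 F [0.21 0.69 0.49] M [ 0.02  0.01 -0.04] q [-20.   -0.7  97.2   0.   83.3  -7.5]
tool axes in world (cols)
 [[ 0.003  0.976 -0.217]
 [-0.    -0.217 -0.976]
 [-1.     0.003 -0.   ]]
shift m [ 0.0204 -0.0292 -0.2658] turn [-0.11 -0.02 -0.17] alt [179.9  -0.3   0. ]
```

View pics/c2.png

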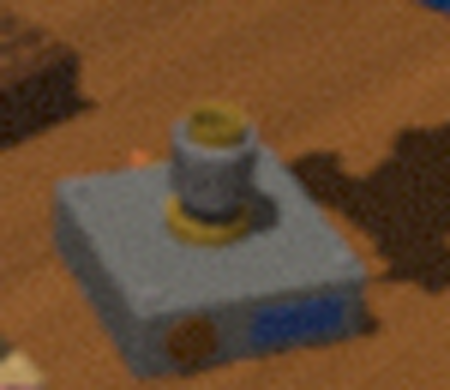

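The sleeve is on its catch: the brass tube is exposed above it at (217,125). Before going to the rack I check the clearance for the fingers.

Run:
```python
from h import *
d=np.load('pics/top0.npz')['d'];w=cloud('top',d).reshape(-1,3)
u=w[:,:2]-[553.4,129.4];a=np.radians(-12.4)
X=u@[np.cos(a),np.sin(a)];Y=u@[-np.sin(a),np.cos(a)]
m=(w[:,2]>52)&(np.abs(Y)<45)&(np.abs(X)<110)&(np.hypot(X,Y)>25)
for s,t in((0,30),(-45,0)):
    k=m&(Y>s-0)&(Y<s+45); 
    if k.any(): print(s,k.sum(),'X',np.percentile(X[k],[0,2,50,98,100]).round(0),'Y',Y[k].min().round(0),Y[k].max().round(0),'z',w[k,2].max().round(0))
```

```text
-45 7 X [-108. -108. -103.  -93.  -92.] Y -45.0 -40.0 z 99.0
```

Emit:
carry_out(commands=[0.02,-0.029,-0.266,0,0,0,-1,0.02,-0.029,-0.266,0,0,0,-1,0.02,-0.029,-0.266,0,0,0,-1,0.02,-0.029,-0.266,0,0,0,-1,0.02,-0.029,-0.266,0,0,0,-1,0.02,-0.029,-0.266,0,0,0,-1,0.02,-0.029,-0.266,0,0,0,-1])

```text
time: 6.75
tool_pos: [552.8, 128.4, 198.7]
tcp_rot: [2.1, 90.0, -100.4]
ft_force: [-0.2, -0.3, -0.2]
finger_gap: 85.1
```

Run:
```python
from h import *
st(); go([553.4,129.4,78],-12.4)
```

```text
t 6.75 p [552.81 128.41 198.75] gap 85.1 F [-0.2  -0.28 -0.23] M [-0. -0. -0.] q [ 7.9  4.3 94.4 -0.  81.3 20.5]
tool axes in world (cols)
 [[-0.     0.976 -0.217]
 [-0.    -0.217 -0.976]
 [-1.     0.     0.   ]]
shift m [ 0.1207  0.0004 -0.0011] turn [-0.16  0.02 -0.  ] alt [179.8  -0.   -0. ]
```

Emit:
carry_out(commands=[0.05,0,-0.001,0,0,0,-1,0.09,0,-0.001,0,0,0,-1,0.121,0,-0.001,0,0,0,-1,0.121,0,-0.001,0,0,0,-1,0.121,0,-0.001,0,0,0,-1,0.121,0,-0.001,0,0,0,1,0.121,0,-0.001,0,0,0,1,0.121,0,-0.001,0,0,0,1,0.121,0,-0.001,0,0,0,1,0.121,0,-0.001,0,0,0,1,0.121,0,-0.001,0,0,0,1], grip_force=40)

```text
time: 8.12
tool_pos: [553.6, 129.5, 78.8]
tcp_rot: [91.2, 89.9, -11.3]
ft_force: [-2.0, -1.6, 5.4]
finger_gap: 35.9
```

Run:
```python
from h import *
st()
```

```text
t 8.12 p [553.62 129.52  78.79] gap 35.9 F [-2.04 -1.61  5.4 ] M [-0.06  0.3  -0.01] q [  8.   11.3 100.   -0.   68.6  20.6]
tool axes in world (cols)
 [[ 0.001  0.976 -0.217]
 [-0.    -0.217 -0.976]
 [-1.     0.001 -0.   ]]
```

Emit:
carry_out(commands=[-0.02,0,0,0,0,0,1,-0.06,0,0,0,0,0,1,-0.11,0,0,0,0,0,1,-0.146,0,0,0,0,0,1,-0.146,0,0,0,0,0,1,-0.146,0,0,0,0,0,1])

```text
time: 8.88
tool_pos: [552.8, 129.5, 224.1]
tcp_rot: [25.6, 90.0, -76.9]
ft_force: [0.7, -0.2, -2.6]
finger_gap: 35.4
```

Run:
```python
from h import *
st(); go([524.6,-135.8,225],-12.4)
```

```text
t 8.88 p [552.84 129.51 224.05] gap 35.4 F [ 0.67 -0.18 -2.55] M [-0.03  0.01  0.  ] q [ 8.   3.4 92.7 -0.  83.9 20.6]
tool axes in world (cols)
 [[ 0.     0.976 -0.217]
 [-0.    -0.217 -0.976]
 [-1.     0.     0.   ]]
shift m [-0.0008  0.0301  0.2651] turn [-0.15  0.02 -0.01] alt [179.9  -0.   -0. ]
```

Emit:
carry_out(commands=[-0.001,0.004,0.035,0,0,0,1,-0.001,0.01,0.085,0,0,0,1,-0.001,0.015,0.135,0,0,0,1,-0.001,0.021,0.185,0,0,0,1,-0.001,0.026,0.23,0,0,0,1,-0.001,0.03,0.255,0,0,0,1,-0.001,0.03,0.265,0,0,0,1,-0.001,0.03,0.265,0,0,0,1,-0.001,0.03,0.265,0,0,0,1,-0.001,0.03,0.265,0,0,0,1])

```text
time: 10.12
tool_pos: [524.7, -134.6, 225.1]
tcp_rot: [41.3, 90.0, -61.1]
ft_force: [0.3, -0.5, -2.0]
finger_gap: 35.2
```

Run:
```python
from h import *
st(); go([524.6,-135.8,190],-12.4)
p,d=snap('side')
cv2.imwrite('pics/c3.png',cv2.resize(p[110:230,265:365,::-1],None,fx=5,fy=5,interpolation=cv2.INTER_CUBIC))
```

```text
t 10.12 p [ 524.72 -134.6   225.1 ] gap 35.2 F [ 0.26 -0.47 -1.99] M [-0.01 -0.05 -0.04] q [-19.8  -0.7  96.7  -0.   84.   -7.3]
tool axes in world (cols)
 [[ 0.     0.976 -0.216]
 [-0.    -0.216 -0.976]
 [-1.     0.     0.   ]]
shift m [0.0351 0.0001 0.0012] turn [-0.06  0.01 -0.01] alt [179.9  -0.   -0. ]
```

View pics/c3.png

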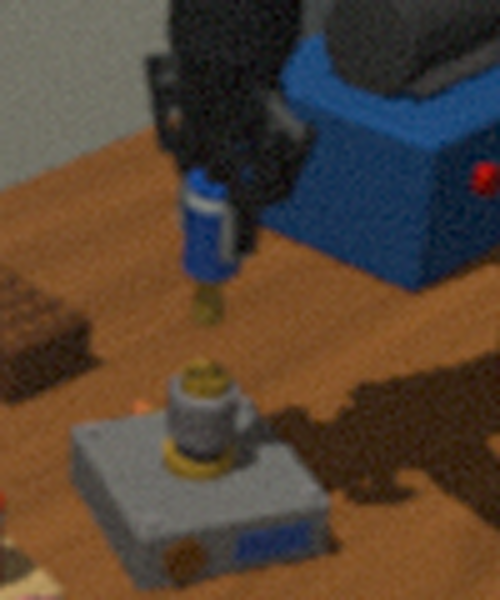

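The plug hangs at (207,305) above the open tube at (205,380), upright, with the sleeve still down. Next is a slow approach.

Emit:
carry_out(commands=[0.015,0,0.001,0,0,0,1,0.03,0,0.001,0,0,0,1,0.035,0,0.001,0,0,0,1,0.035,0,0.001,0,0,0,1])

```text
time: 10.68
tool_pos: [524.0, -135.6, 189.2]
tcp_rot: [-89.7, 89.9, 167.9]
ft_force: [-0.4, -1.0, -1.5]
finger_gap: 35.0
```

Emit:
carry_out(commands=[0.002,0,0,0,0,0,1,0.004,0,0,0,0,0,1,0.006,0,0,0,0,0,1,0.007,0,0,0,0,0,1,0.007,0,0,0,0,0,1])

```text
time: 11.3
tool_pos: [524.0, -135.6, 182.2]
tcp_rot: [-89.6, 89.9, 167.9]
ft_force: [-0.2, 1.1, -1.1]
finger_gap: 35.1
```

Run:
```python
from h import *
st(); go([524.6,-135.5,180],-12.4)
```

```text
t 11.3 p [ 523.99 -135.57  182.16] gap 35.1 F [-0.21  1.07 -1.11] M [-0.01  0.01 -0.01] q [-19.9   1.   99.6  -0.   79.5  -7.4]
tool axes in world (cols)
 [[-0.001  0.976 -0.216]
 [ 0.    -0.216 -0.976]
 [-1.    -0.001  0.   ]]
shift m [ 0.0022  0.0006 -0.0002] turn [-0.08  0.    0.08] alt [ 1.799e+02  1.000e-01 -0.000e+00]
```

Emit:
carry_out(commands=[0.001,0.0005,0,0,0,0,1,0.002,0.0005,0,0,0,0,1,0.003,0.0005,0,0,0,0,1,0.004,0.0005,0,0,0,0,1,0.004,0.0005,0,0,0,0,1])

```text
time: 11.92
tool_pos: [524.4, -135.8, 178.1]
tcp_rot: [-85.3, 89.9, 172.2]
ft_force: [1.1, -1.1, -1.4]
finger_gap: 35.3
```

```bash
python3 -c "
from h import *
st()"
```

```text
t 11.93 p [ 524.43 -135.77  178.05] gap 35.3 F [ 1.08 -1.14 -1.36] M [-0.21 -0.02 -0.02] q [-19.9   1.3  99.7  -0.   79.1  -7.4]
tool axes in world (cols)
 [[-0.002  0.976 -0.216]
 [ 0.    -0.216 -0.976]
 [-1.    -0.002  0.   ]]
```

Emit:
carry_out(commands=[0.001,0,0,0,0,0,1,0.002,0,0,0,0,0,1,0.003,0,0,0,0,0,1,0.004,0,0,0,0,0,1,0.005,0,0,0,0,0,1,0.005,0,0,0,0,0,1])

```text
time: 12.68
tool_pos: [524.4, -135.8, 172.9]
tcp_rot: [-82.2, 89.9, 175.3]
ft_force: [-0.1, -1.7, -1.4]
finger_gap: 34.9
```

```bash
python3 -c "
from h import *
st()"
```

```text
t 12.68 p [ 524.41 -135.81  172.95] gap 34.9 F [-0.12 -1.7  -1.44] M [-0.34 -0.06  0.  ] q [-19.9   1.6 100.   -0.   78.5  -7.4]
tool axes in world (cols)
 [[-0.002  0.976 -0.216]
 [ 0.    -0.216 -0.976]
 [-1.    -0.002  0.   ]]
```

Emit:
carry_out(commands=[0.001,0,0.0006,0,0,0,1,0.002,0,0.0006,0,0,0,1,0.004,0,0.0006,0,0,0,1,0.006,0,0.0006,0,0,0,1,0.008,0,0.0006,0,0,0,1,0.008,0,0.0006,0,0,0,1])

```text
time: 13.42
tool_pos: [524.1, -136.3, 164.6]
tcp_rot: [-86.5, 89.9, 171.0]
ft_force: [0.3, 0.1, -1.9]
finger_gap: 35.0
```

```bash
python3 -c "
from h import *
st()"
```

```text
t 13.43 p [ 524.12 -136.32  164.65] gap 35.0 F [ 0.27  0.06 -1.87] M [0.02 0.01 0.03] q [-20.    2.  100.5  -0.   77.7  -7.5]
tool axes in world (cols)
 [[-0.002  0.976 -0.216]
 [ 0.    -0.216 -0.976]
 [-1.    -0.002  0.   ]]
```

Emit:
carry_out(commands=[0.002,0,0,0,0,0,1,0.004,0,0,0,0,0,1,0.006,0,0,0,0,0,1,0.007,0,0,0,0,0,1,0.008,0,0,0,0,0,1,0.008,0,0,0,0,0,1])

```text
time: 14.18
tool_pos: [524.0, -136.3, 156.6]
tcp_rot: [-86.2, 89.9, 171.3]
ft_force: [-0.6, -0.7, -1.8]
finger_gap: 35.5
```

Emit:
carry_out(commands=[0.001,0,0,0,0,0,1,0.0015,0,0,0,0,0,1,0.002,0,0,0,0,0,1,0.003,0,0,0,0,0,1,0.003,0,0,0,0,0,1])

```text
time: 14.8
tool_pos: [524.3, -136.4, 153.9]
tcp_rot: [-81.8, 89.9, 175.7]
ft_force: [-1.9, 0.5, 5.4]
finger_gap: 35.1
```

```bash
python3 -c "
from h import *
st()"
```

```text
t 14.8 p [ 524.28 -136.39  153.94] gap 35.1 F [-1.86  0.49  5.4 ] M [0.1  0.33 0.01] q [-20.    2.6 101.1  -0.   76.5  -7.5]
tool axes in world (cols)
 [[-0.002  0.976 -0.216]
 [ 0.    -0.216 -0.976]
 [-1.    -0.002  0.   ]]
```

Poppet contact, about 7 N. I keep pressing in small steps.

Emit:
carry_out(commands=[0.001,0,0,0,0,0,1,0.002,0,0,0,0,0,1,0.003,0,0,0,0,0,1,0.0035,0,0,0,0,0,1,0.004,0,0,0,0,0,1,0.004,0,0,0,0,0,1])

```text
time: 15.55
tool_pos: [524.4, -136.5, 150.2]
tcp_rot: [-74.8, 89.9, -177.3]
ft_force: [-1.8, 0.9, 4.8]
finger_gap: 35.2
```

```bash
python3 -c "
from h import *
st()"
```

```text
t 15.55 p [ 524.45 -136.45  150.21] gap 35.2 F [-1.83  0.85  4.8 ] M [0.15 0.31 0.06] q [-20.    2.8 101.2  -0.   76.   -7.5]
tool axes in world (cols)
 [[-0.001  0.976 -0.216]
 [-0.    -0.216 -0.976]
 [-1.    -0.001  0.   ]]
```

Emit:
carry_out(commands=[0.001,0,0,0,0,0,1,0.0015,0,0,0,0,0,1,0.002,0,0,0,0,0,1,0.0025,0,0,0,0,0,1,0.003,0,0,0,0,0,1,0.003,0,0,0,0,0,1])

```text
time: 16.3
tool_pos: [525.0, -136.6, 149.1]
tcp_rot: [52.8, 90.0, -49.7]
ft_force: [-6.2, 1.8, 15.2]
finger_gap: 35.1
```

Run:
```python
from h import *
st()
p,d=snap('side')
cv2.imwrite('pics/c4.png',cv2.resize(p[150:230,265:345,::-1],None,fx=6,fy=6,interpolation=cv2.INTER_CUBIC))
```

```text
t 16.3 p [ 525.05 -136.63  149.07] gap 35.1 F [-6.2   1.84 15.23] M [0.42 1.17 0.02] q [-20.    2.8 101.3  -0.   75.8  -7.5]
tool axes in world (cols)
 [[ 0.001  0.976 -0.216]
 [-0.001 -0.216 -0.976]
 [-1.     0.001  0.001]]
```

View pics/c4.png

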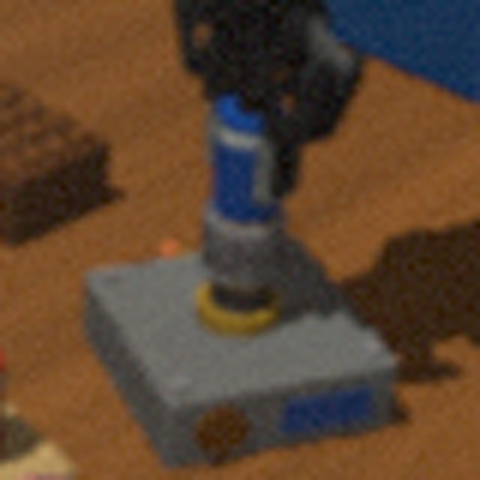

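The sleeve meets the body at (240,225), and a dark gap shows below it at (240,298), so it seems to have sprung up. I check the lock with a small tug before letting go.

Emit:
carry_out(commands=[-0.001,0,0,0,0,0,1,-0.002,0,0,0,0,0,1,-0.003,0,0,0,0,0,1,-0.003,0,0,0,0,0,1])

```text
time: 16.85
tool_pos: [524.7, -136.5, 151.4]
tcp_rot: [-38.9, 90.0, -141.3]
ft_force: [0.6, 0.3, -1.1]
finger_gap: 35.1
```

Emit:
carry_out(commands=[-0.001,0,0,0,0,0,1,-0.002,0,0,0,0,0,1,-0.002,0,0,0,0,0,1])

```text
time: 17.23
tool_pos: [524.7, -136.6, 153.4]
tcp_rot: [-34.4, 90.0, -136.9]
ft_force: [-0.0, 0.1, -1.8]
finger_gap: 35.2
```

Run:
```python
from h import *
st()
p,d=snap('side')
cv2.imwrite('pics/c5.png',cv2.resize(p[150:230,265:345,::-1],None,fx=6,fy=6,interpolation=cv2.INTER_CUBIC))
```

```text
t 17.23 p [ 524.71 -136.55  153.43] gap 35.2 F [-0.03  0.12 -1.76] M [-0.02  0.    0.07] q [-20.    2.6 101.1  -0.   76.3  -7.5]
tool axes in world (cols)
 [[-0.     0.976 -0.216]
 [-0.    -0.216 -0.976]
 [-1.    -0.     0.   ]]
```

View pics/c5.png

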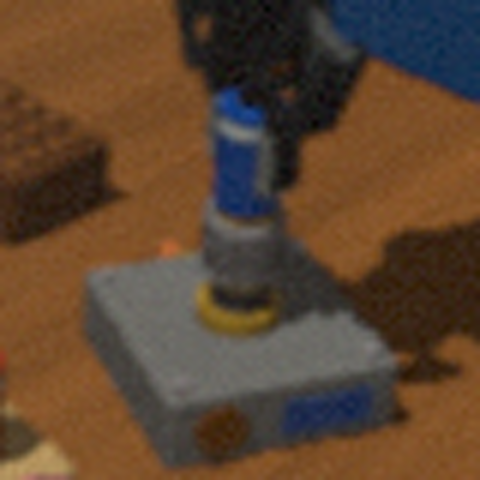

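Run:
```python
from h import *
a=np.load('pics/side0.npz')['p'][150:230,265:345,::-1]; a=cv2.resize(a,None,fx=6,fy=6,interpolation=cv2.INTER_CUBIC)
b=np.zeros_like(a);c2=cv2.imread('pics/c2.png');b[90:480,30:480]=c2[:390,:450]
c4=cv2.imread('pics/c4.png');c5=cv2.imread('pics/c5.png')
f=lambda i:i[150:360,170:310]
cv2.imwrite('pics/cmp.png',cv2.resize(np.hstack([f(x) for x in(a,b,c4,c5)]),(800,300)))
for n,i in zip(('up0','down','press','tug'),(a,b,c4,c5)): print(n,i[200:320:6,225:255].mean((1,2)).round(0).astype(int))
```

```text
up0 [79 61 65 84 92 98 87 71 60 59 59 59 59 65 65 49 36 35 44 70]
down [ 82  65  65  78  77  70  89 109  97  79  73  68  64  66  70  71  69  48
  38  59]
press [57 52 50 59 80 99 93 75 67 63 61 61 65 71 69 52 39 38 47 77]
tug [ 56  51  56  61  80 100  95  75  66  66  62  61  65  68  67  55  41  34
  49  76]
```

View pics/cmp.png

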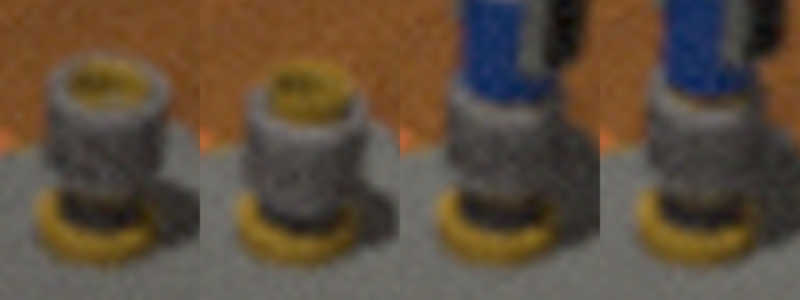

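The sleeve is fully up, the same as in the start image. The tug only lifted the cartridge a few mm at its own weight, which could be axial play. I tug a little more to test the lock.

Emit:
carry_out(commands=[-0.001,0,0,0,0,0,1,-0.002,0,0,0,0,0,1,-0.002,0,0,0,0,0,1])

```text
time: 17.65
tool_pos: [524.0, -136.3, 153.9]
tcp_rot: [-86.7, 89.9, 170.8]
ft_force: [4.4, -1.5, -18.1]
finger_gap: 34.7
```

It is locked: at 153.9 the tug meets 18 N, so there are about 4.5 mm of axial play. Now set it down, release and retreat.

Emit:
carry_out(commands=[0.002,0,0,0,0,0,1,0.004,0,0,0,0,0,1,0.004,0,0,0,0,0,1,0.004,0,0,0,0,0,-1,0.004,0,0,0,0,0,-1,0.004,0,0,0,0,0,-1,0.004,0,0,0,0,0,-1,0.004,0,0,0,0,0,-1,0.004,0,0,0,0,0,-1])

```text
time: 18.77
tool_pos: [524.0, -136.3, 149.9]
tcp_rot: [-86.9, 89.9, 170.6]
ft_force: [-0.7, -0.2, 0.4]
finger_gap: 85.1
```

Emit:
carry_out(commands=[-0.03,0,0,0,0,0,-1,-0.08,0,0,0,0,0,-1,-0.12,0,0,0,0,0,-1,-0.12,0,0,0,0,0,-1,-0.12,0,0,0,0,0,-1,-0.12,0,0,0,0,0,-1])

```text
time: 19.52
tool_pos: [523.5, -136.0, 268.0]
tcp_rot: [-93.4, 89.7, 164.1]
ft_force: [-0.9, -0.3, 0.8]
finger_gap: 85.2
```

Run:
```python
from h import *
st()
p,d=snap('side')
cv2.imwrite('pics/c6.png',cv2.resize(p[130:280,190:345,::-1],None,fx=4,fy=4,interpolation=cv2.INTER_CUBIC))
W=cloud('side',d)[150:200,285:325].reshape(-1,3)
g=W[(np.hypot(W[:,0]-524,W[:,1]+136)<16)&(W[:,2]>120)&(W[:,2]<190)];print(len(g),np.percentile(g[:,2],[50,80,90,97]))
```

```text
t 19.52 p [ 523.46 -136.01  267.98] gap 85.2 F [-0.93 -0.26  0.85] M [-0.04  0.06  0.05] q [-20.   -1.8  93.3  -0.   88.8  -7.5]
tool axes in world (cols)
 [[-0.005  0.976 -0.216]
 [ 0.001 -0.216 -0.976]
 [-1.    -0.005 -0.   ]]
107 [166.15426509 175.87468657 177.82139685 179.73753836]
```

View pics/c6.png

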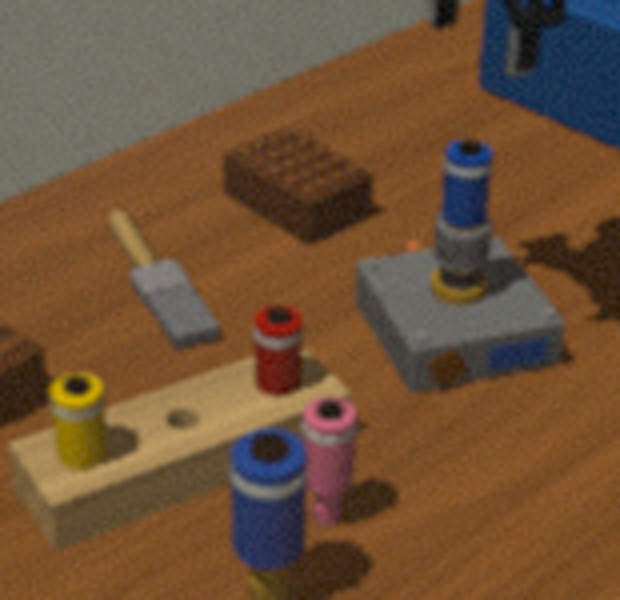

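The blue cartridge stands upright in the coupler with the sleeve up. The gripper is clear and everything else is in place.

```bash
python3 -c "
from h import *
print(order.hand_in())"
```

```text
the job is handed in; nothing more can be done
None
```

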